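Drive the taper wedge home to clamp an impeller

ROBOT

A 7-joint arm with a two-finger parallel gripper is mounted at the origin on a cart in front of the work surface, level with it; the furniture and walls round the work are solid. World frame = base frame: x ahead of the robot, y to its left, z up, the work surface at z = 0. Lengths are in m, angles in rad, forces in N, time in s.
With the tool pointing down it reaches from about 0.425 to 0.875 m from the base axis. Payload 8.4 kg.
Tool frame: the origin (TCP) lies at the very end of the fingers, on their centre line; the grasp point (between the pads) lies env.grip_depth behind it (env.grip_depth is the distance from the TCP to the grasp point, in m); z points along the fingers, y is the line along which they close (so a half turn about z gives the same grasp; the last joint's range is limited). The gripper opens to 87 mm and grips with 3 to 60 N. Pads are 19 mm wide; open, the fingers measure 117 mm over their backs; the gripper's body (75 mm by 190 mm) begins 51 mm behind the grasp point.
Start: joints at [1.224, 0.333, 0.04, 1.465, -0.013, 1.343, -0.059], TCP at [0.159, -0.63, 0.188] pointing down, gripper open.
Joint ranges: [-2.58, 2.58], [-0.38, 2.09], [-1.3, 1.39], [0.25, 2.4], [-1.5, 4.64], [0.08, 2.09], [-2.65, 2.65]. Speed limits (rad/s): [2.22, 2.22, 2.79, 2.79, 3.14, 3.14, 3.14].

INTERFACE

Orientations are given as a unit quaternion [w, x, y, z].
In Python, from bench import env gives the robot as it stands.
- The arm moves only by the shell command python3 -m inch 'ROWS'. ROWS is JSON, a list that holds one entry, the list of rows, each a list of 7 numbers: the turn, a rotation vector about the tool's x, y, z in degrees, then the shift along the tool's x, y, z in cm, then the closure, from -1 (fully open) to 1 (shut). In form: [[[wx, wy, wz, dx, dy, dz, grip], ...]]. A call has 1 to 10 rows; each row shifts and turns the commanded pose from where the row before left it, along the tool's axes as they then stand; what a row does not reach is not made up. A row lasts 1/8 s, in which the tool goes at most 62.5 mm and 10.7 degrees, less where a joint would pass 70% of its speed; a pose out of reach is approached as far as the arm can. A call with a gripper value outside its range is refused whole. The fingers move at their own pace and stop on an object; the grip force is fixed at half the most. Time passes only in rows, so rows that do not move let the fingers close. It gives the time, the measured TCP pose, the force, the opening and the grip force at its end, in the units of the state.
- env.state(): the state, without advancing time (a new reading comes with each control period).
- env.get_image(name): name is "side" or "top"; returns a dict with "pixels" (420x560x3 uint8, red, green, blue), "fx", "fy", "cx", "cy" (pixels), "k1" (the pictures are not rectified: a ray, as slopes to the right and down, at radius r is drawn at 1 + k1 r^2 times it, then the intrinsics apply), "T" (4x4, takes a point from camera to world coordinates). Camera axes: x right, y down, z forward; pixel columns grow to the right and rows downward; lengths in m; the calibration is good to about 2 mm. A picture is of the moment at which its call begins. There is no depth.
- env.sign_off(): hands the job in; it is judged then, once.
The state is a dict: "time": time; "joint_pos": joint angles; "joint_vel": joint speeds; "tau": joint torques, N m; "eef_pos": TCP position; "tcp_rot": TCP orientation; "contact_force": force on the tool from outside, world axes, zero at the start; "moment": the same for the moment, N m; "finger_gap": finger opening in m; "grasp_force": force on a finger pad.
Only numpy, scipy, OpenCV 4.12 (cv2) and the standard library are available. Lean on these libraries where they do the work, as an engineer would, in place of code of your own. Each camera call takes 0.05 s, during which the arm holds its last target. There are 200 camera calls.

TASK

Clamp the pump impeller in the wedge fixture: set the loose taper wedge thin end first into the slot between the guide rail and the sliding jaw, straight side against the rail, and let go of it. Then take up the brass drift and tap or push the wedge in with the drift's end, along the slot, until the impeller sits tight against its stop pins and the wedge stops moving forward under a light push of about 10 N, but no harder, because the cast impeller cracks if it is over-clamped. Leave the wedge tight, lay the drift back down flat on the bench, and do not disturb the tub, seal and tape measure nearby.

Things in the scene. Friction and masses are not known exactly. Their poses are not given: they have to be found in the camera images.
- slot_mouth (a point): Mouth of the wedge slot of the bolted-down steel fixture: foot of the guide rail's face, on the plate's top 12 mm above the bench. x points into the slot (drive direction), y to the rail's side, z up. The rail fills x 0..74, y 0..24 mm, 30 mm high, its first 8 mm bevelled 4 mm back; the sliding jaw is opposite, at -y. The slot is open above and in front; its floor is the plate.
- fixture: The wedge fixture; origin 12 mm below slot_mouth, same axes. Its 12 mm plate spans x -22..92, y -180..26 mm; before it only a tongue (x -75..-20, y -22..-4 mm, same height) carries the wedge, with bare bench beside and before it. A jaw guide (x -14..-3, y -58..-34 mm) stands 12 mm above the plate.
- sliding_jaw (a joint): Jaw travel (m, 0 to 0.014) from the rail towards the impeller (-y of slot_mouth); starts at 0 to 0.0008. The jaw is 60 mm long (x 0..60), 26 mm high. Its wedge face is inclined 1 in 6: the slot is 17 mm wide plus the travel at the mouth, 1 mm narrower each 6 mm farther in. Friction about 2 N, no spring. Its far face (y = -50 mm minus travel) pushes the impeller.
- wedge_grip (a point): Loose steel taper wedge, 112 long, 30 high, 0.5 kg, on the bench. Point: centre of its parallel tail (28 long, 28 wide), half-way up; grasp there across the width. x to the thin end, y to the straight side. Butt face 14 mm behind; straight side at y=+14 mm over all its length; other side at y=-14 mm, from 14 mm ahead tapering 1 in 6 to the tip, 98 mm ahead. Oiled; once driven it holds itself.
- wedge_tip (a point): Centre of the wedge's thin end (14 mm wide, 30 high), half-way up; axes as wedge_grip, from which it lies +98 mm in x, +7 mm in y. Each 6 mm driven moves the jaw 1 mm. The wedge stops with its tip some 38 to 84 mm past the slot mouth; how far depends on the setting of the stop pins, which is not measured.
- drift_center (a point): Centre of the brass drift, a plain round bar 122 mm long (along x), 19 mm thick, 0.29 kg, lying on the bench. Either end may be used.
- wedge: The same wedge; origin under the middle of its length. By the jaw it clamps a grey cast impeller (96 mm wide, 22 thick) that lies loose on the plate between jaw and two upright stop pins, with some mm of play that vary and are not measured. Jaw and wedge must end pressed together with over 5 N and never over 20 N: 0.8 to 1.4 times the last push on the wedge, so 9 to 12 N is right.
- drift: The same drift; origin 9.5 mm below drift_center.
- grease_tub: Bystander: white tub with red lid, 70 mm across, 64 mm high; origin under its centre.
- seal_ring: Bystander: black and white seal ring, 62 mm across, 20 mm high; origin under its centre.
- tape_measure: Bystander: yellow tape measure, 37x82x64 mm; origin under its middle.
Things that resemble listed ones, but are neither listed nor needed, are in the scene too. Leave any red look-alike of the wedge alone.

How it is judged:
On the way, in this order (a step that is already met when the one before it is completed fails the run):
1. the wedge stands on the plate with its thin end in the slot, released by the gripper (y of wedge_tip in the frame of slot_mouth between -0.024 and 0.006 m and z of wedge_tip in the frame of slot_mouth below 0.02 m and angle between the x axis of wedge_tip and the x axis of slot_mouth, either way round below 0.12 rad and x of wedge_tip in the frame of slot_mouth above 0.006 m and contact force between the fingers and wedge below 0.1 N), for 0.2 s.
2. the drift drives the wedge deeper than 32 mm (contact force between drift and wedge above 2 N and x of wedge_tip in the frame of slot_mouth above 0.032 m), for 0.02 s.
At the end, for the whole second after the job is handed in: The wedge is in the slot, straight side along the rail (within 7 degrees), its tip more than 32 mm past the mouth, and by itself stays pressed against the jaw with more than 5 N, so that the impeller is clamped; the drift lies flat on the bench (its centre below 15 mm), clear of the wedge, at rest (y of wedge_tip in the frame of slot_mouth between -0.024 and 0.006 m and z of wedge_tip in the frame of slot_mouth below 0.02 m and angle between the x axis of wedge_tip and the x axis of slot_mouth, either way round below 0.12 rad and x of wedge_tip in the frame of slot_mouth above 0.032 m and contact force between sliding_jaw and wedge above 5 N and contact force between drift and wedge below 0.5 N and height (world z) of drift_center between 0 and 0.015 m and linear speed of each of drift, wedge below 0.02 m/s); the robot touches nothing.
It fails at once if the impeller is over-clamped (over 20 N between wedge and jaw) (contact force between sliding_jaw and wedge above 20 N).
It fails at once if the gripper, not the drift, pushes the wedge farther in than 32 mm (contact force between the fingers and wedge above 1 N and x of wedge_tip in the frame of slot_mouth above 0.032 m).
It fails at once if the grease tub, seal ring or tape measure is moved by more than 20 mm (distance of any of grease_tub, seal_ring, tape_measure from where it was at the start of the episode above 0.02 m).
It also fails if it takes over 64 s, if anything falls off the work surface, if the arm or the gripper's body presses on something with over 40 N, if the wrist force passes 120 N, or if a joint passes its speed limit or range.

## Working session

There is one attempt and no reset: what is moved stays moved. The work goes in short steps, Python scripts to look and compute and a shell command to move; the robot and the scene stay as the last step left them, time stands still between calls to the robot, and variables do not carry over. Pictures are saved under pics/ and viewed, at most 13 in all, crops included, and the job is handed in when it is done.

```bash
mkdir -p pics; ls; python3 - <<'E'
from bench import env
import cv2,numpy as np
print(env.state(),env.grip_depth)
for n in("top","side"):
    d=env.get_image(n);cv2.imwrite(f"pics/{n}0.png",d["pixels"][:,:,::-1])
    print(n,d["fx"],d["fy"],d["cx"],d["cy"],d["k1"],np.round(d["T"],4).tolist())
E
```

```text
pics
{'time': 0.0, 'joint_pos': array([ 1.22383244,  0.33390723,  0.03983671,  1.46630994, -0.01337501,
        1.34330077, -0.05847886]), 'joint_vel': array([ 0.00011808, -0.00031213,  0.00171073,  0.00186319, -0.00026626,
       -0.00016996, -0.00075868]), 'tau': array([ 8.26338601e-04, -6.56354427e+01,  1.33549925e+00, -4.03799272e+01,
       -5.95124695e-02,  4.49204631e-02,  1.24929238e-04]), 'eef_pos': array([ 0.15924883, -0.62962563,  0.18684227]), 'tcp_rot': array([-8.13611477e-04,  9.92333373e-01,  1.23587167e-01, -1.64054118e-04]), 'contact_force': array([-0.20623665, -0.01559432, -0.51398621]), 'moment': array([ 0.00096486, -0.07239773, -0.0476603 ]), 'grasp_force': 0.0, 'finger_gap': 0.08711463438846029} 0.0187
top 437.56846199274327 437.56846199274327 277.8816078624483 205.90429632050993 -0.015034057370261722 [[-0.0028, -0.9989, 0.0473, 0.5239], [-1.0, 0.0028, -0.001, -0.0189], [0.0009, -0.0473, -0.9989, 1.2641], [0.0, 0.0, 0.0, 1.0]]
side 493.1656181706039 493.1656181706039 289.01335058350605 211.6887496731458 -0.17028562479531756 [[-0.4779, -0.4002, 0.782, -0.6138], [-0.8784, 0.222, -0.4232, 0.6629], [-0.0042, -0.8891, -0.4576, 0.7419], [0.0, 0.0, 0.0, 1.0]]
```

View pics/top0.png

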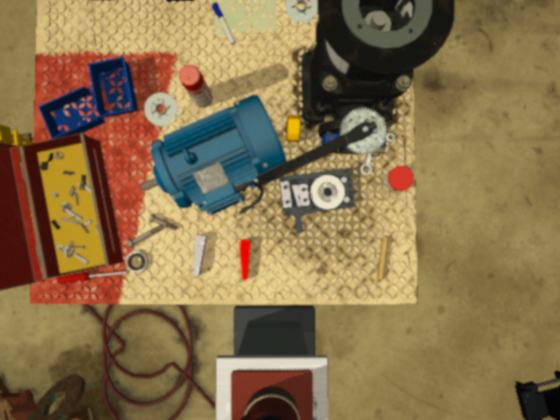

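View pics/side0.png

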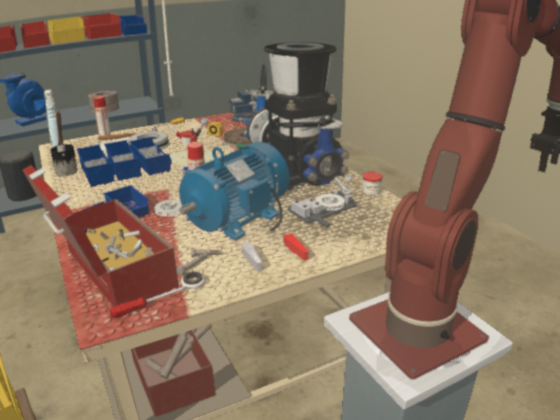

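Top view: the grey wedge is near (199,255), a red decoy at (245,259), the drift at (383,257), and the fixture at (318,192) with its tongue at (298,225). I'll zoom in on that area.

```bash
cat > h.py <<'E'
import cv2,numpy as np
from bench import env
def ray(d,u,v):
    x,y=(u-d["cx"])/d["fx"],(v-d["cy"])/d["fy"]
    a,b=x,y
    for _ in range(20):
        s=1+d["k1"]*(a*a+b*b);a,b=x/s,y/s
    T=np.array(d["T"]);return T[:3,3],T[:3,:3]@np.array([a,b,1.])
def onz(d,u,v,z):
    o,r=ray(d,u,v);return (o+r*(z-o[2])/r[2])
def proj(d,p):
    T=np.array(d["T"]);q=T[:3,:3].T@(np.array(p)-T[:3,3]);a,b=q[:2]/q[2];s=1+d["k1"]*(a*a+b*b)
    return np.array([d["cx"]+d["fx"]*a*s,d["cy"]+d["fy"]*b*s])
E
python3 - <<'E'
from h import *
d=env.get_image("top");p=d["pixels"][:,:,::-1]
A=cv2.resize(p[165:245,270:370],None,fx=5,fy=5,interpolation=cv2.INTER_CUBIC)
B=cv2.resize(p[225:285,180:230],None,fx=5,fy=5,interpolation=cv2.INTER_CUBIC)
C=np.zeros((400,760,3),np.uint8);C[:400,:500]=A;C[:300,505:755]=B
cv2.imwrite("pics/z1.png",C)
E
```

```text
(no output)
```

View pics/z1.png

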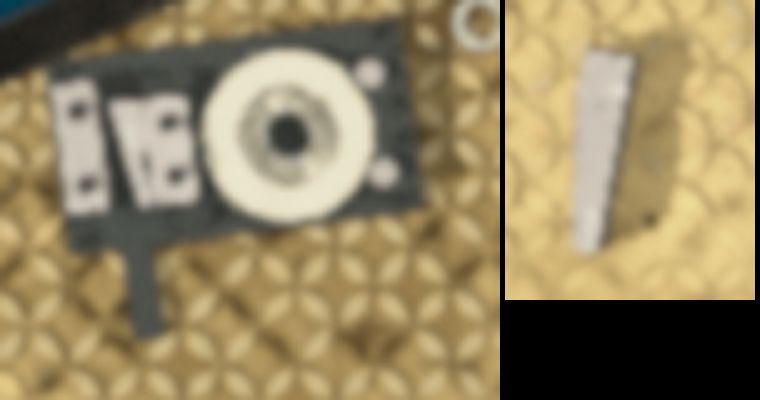

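The crop shows the rail face running (92,82)→(107,210) and the tongue below it, so the slot drives up the image. The wedge's thick end is at the top, its thin end points at the robot, and its straight side is on the right. Next I'll measure these with masks.

```bash
cat > m.py <<'E'
from h import *
d=env.get_image("top");p=d["pixels"];K=6
def blobs(x0,y0,x1,y1,f,minA=150):
    c=cv2.resize(np.ascontiguousarray(p[y0:y1,x0:x1]),None,fx=K,fy=K,interpolation=cv2.INTER_CUBIC)
    hsv=cv2.cvtColor(c,cv2.COLOR_RGB2HSV);m=f(hsv.astype(int)).astype(np.uint8)
    m=cv2.morphologyEx(m,cv2.MORPH_OPEN,np.ones((5,5)))
    cs,_=cv2.findContours(m,cv2.RETR_EXTERNAL,cv2.CHAIN_APPROX_NONE)
    return [(q.reshape(-1,2)+.5)/K-.5+[x0,y0] for q in cs if cv2.contourArea(q)>minA*K*K/10]
def W(q,z): return np.array([onz(d,*u,z)[:2] for u in q])
def rect(P):
    r=cv2.minAreaRect((P*1000).astype(np.float32));b=cv2.boxPoints(r);return np.round(r[0],1),np.round(r[1],1),np.round(r[2],1),np.round(b,1).tolist()
E
python3 - <<'E'
from m import *
for n,box,z,f in (("fix",(276,170,318,215),.040,lambda h:(h[...,2]>115)&(h[...,1]<75)),
 ("wedge",(185,228,213,282),.03,lambda h:(h[...,1]<60)&(h[...,2]>120)),):
    for q in blobs(*box,f,100): print(n,rect(W(q,z)),len(q))
c=p[225:285,368:400];cv2.imwrite("pics/dr.png",cv2.resize(c[:,:,::-1],None,fx=8,fy=8,interpolation=cv2.INTER_CUBIC))
for y in (240,250,256,262,270): print(y,p[y,372:396].tolist()[4:20:1])
E
```

```text
fix (array([613. , -85.1]), array([66.3, 45.6]), np.float64(10.3), [[576.2999877929688, -68.5999984741211], [584.4000244140625, -113.5], [649.7000122070312, -101.5], [641.5, -56.70000076293945]]) 409
fix (array([615.6, -41.4]), array([77.9, 28.9]), np.float64(6.8), [[575.2000122070312, -31.600000381469727], [578.5999755859375, -60.29999923706055], [656.0, -51.099998474121094], [652.5, -22.399999618530273]]) 423
fix (array([ 621.8, -120. ]), array([22.5, 83. ]), np.float64(89.6), [[580.2000122070312, -130.89999389648438], [663.2000122070312, -131.5], [663.2999877929688, -109.0999984741211], [580.2999877929688, -108.5]]) 367
wedge (array([445.9, 206.7]), array([ 31. , 113.2]), np.float64(79.8), [[387.3999938964844, 201.5], [498.8999938964844, 181.5], [504.3999938964844, 211.89999389648438], [392.8999938964844, 232.0]]) 546
240 [[193, 164, 108], [204, 178, 121], [206, 182, 128], [199, 178, 127], [179, 157, 109], [162, 136, 87], [165, 134, 74], [181, 146, 77], [194, 158, 86], [194, 157, 86], [180, 146, 79], [158, 128, 71], [145, 122, 75], [144, 123, 79], [142, 122, 79], [136, 117, 74]]
2
[... 360 characters left out ...]
 155, 83], [201, 166, 89], [201, 165, 90], [186, 151, 82], [163, 132, 74], [148, 124, 76], [152, 131, 87], [164, 142, 95], [175, 152, 102], [191, 166, 110], [209, 182, 123]]
262 [[196, 169, 109], [183, 156, 99], [168, 140, 85], [168, 137, 76], [184, 149, 79], [200, 162, 87], [204, 167, 91], [196, 160, 88], [174, 141, 76], [152, 124, 71], [143, 123, 78], [147, 127, 84], [149, 128, 84], [165, 142, 92], [190, 164, 107], [204, 177, 118]]
270 [[174, 148, 95], [171, 144, 90], [170, 140, 81], [184, 148, 80], [198, 161, 87], [200, 163, 89], [188, 152, 83], [167, 134, 74], [146, 119, 68], [144, 122, 75], [142, 122, 79], [135, 116, 75], [141, 120, 77], [168, 143, 93], [192, 167, 110], [200, 173, 113]]
```

View pics/dr.png

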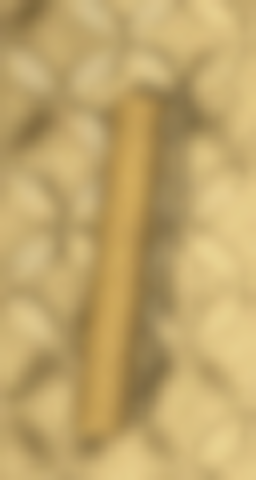

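Drift in the crop: ends at (140,95) and (100,435). The slot mouth is ≈(0.580,-0.058) at 6.8°, and wedge_grip ≈(0.487,0.199) at heading 169.8°. First I'll move to a clear waypoint.

```bash
python3 -m inch '[[[0,0,0,0,0,-3,-1],[0,0,0,0,0,-3,-1],[0,0,0,4.2,-2.8,0,-1],[0,0,0,4.2,-2.8,0,-1],[0,0,0,4.2,-2.8,0,-1],[0,0,0,4.2,-2.8,0,-1],[0,0,0,4.2,-2.8,0,-1],[0,0,0,4.2,-2.8,0,-1],[0,0,0,4.2,-2.8,0,-1],[0,0,0,4.2,-2.8,0,-1]]]'
python3 -m inch '[[[0,0,0,4.2,-2.8,0,-1],[0,0,0,4.2,-2.8,0,-1],[0,0,-10,0,0,0,-1],[0,0,-10,0,0,0,-1],[0,0,-10,0,0,0,-1],[0,0,-10,0,0,0,-1],[0,0,-10,0,0,0,-1],[0,0,-10,0,0,0,-1],[0,0,-10,0,0,0,-1],[0,0,-10,0,0,0,-1]]]'
cat >> h.py <<'E'
from scipy.spatial.transform import Rotation as Ro
def rel(x,y,z,yaw=None):
    """tool-axis shift (cm) to world point for TCP; yaw=wanted angle (deg) of tool y"""
    s=env.state();w,a,b,c=s["tcp_rot"];R=Ro.from_quat([a,b,c,w]).as_matrix()
    print("t",round(s["time"],2),"pos",np.round(s["eef_pos"],4),"tooly",np.round(np.degrees(np.arctan2(R[1,1],R[0,1])),1),"z",np.round(R[:,2],3),"j",np.round(s["joint_pos"],2),"F",np.round(s["contact_force"],1),"gap",round(s["finger_gap"],4),"gf",round(float(s["grasp_force"]),1))
    print("shift cm",np.round(R.T@(np.array([x,y,z])-s["eef_pos"])*100,2))
    if yaw is not None: print("wz",round((np.degrees(np.arctan2(R[1,1],R[0,1]))-yaw+180)%360-180,1))
E
python3 -c "
from h import *
rel(.487,.199,.25,79.8)"
```

```text
time: 1.45
eef_pos: [0.431, -0.3292, 0.2478]
tcp_rot: [0.0, 0.992, 0.124, -0.0]
contact_force: [-0.1, 0.6, 0.6]
finger_gap: 0.0871
grasp_force: 0.0
time: 2.7
eef_pos: [0.4978, -0.2557, 0.2476]
tcp_rot: [-0.0, 0.679, 0.734, -0.0]
contact_force: [0.4, -0.1, 0.3]
finger_gap: 0.0869
grasp_force: 0.0
t 2.7 pos [ 0.4978 -0.2557  0.2476] tooly 4.5 z [-0.  0. -1.] j [ 0.77  0.15 -0.42  1.58  0.06  1.43  0.42] F [ 0.4 -0.1  0.3] gap 0.0869 gf 0.0
shift cm [45.41  2.51 -0.23]
wz -75.3
```

```bash
python3 -m inch '[[[0,0,0,4.55,0.25,0,-1],[0,0,0,4.55,0.25,0,-1],[0,0,0,4.55,0.25,0,-1],[0,0,0,4.55,0.25,0,-1],[0,0,0,4.55,0.25,0,-1],[0,0,0,4.55,0.25,0,-1],[0,0,0,4.55,0.25,0,-1],[0,0,0,4.55,0.25,0,-1],[0,0,0,4.55,0.25,0,-1],[0,0,0,4.55,0.25,0,-1]]]'
python3 -m inch '[[[0,0,-9.4,0,0,0,-1],[0,0,-9.4,0,0,0,-1],[0,0,-9.4,0,0,0,-1],[0,0,-9.4,0,0,0,-1],[0,0,-9.4,0,0,0,-1],[0,0,-9.4,0,0,0,-1],[0,0,-9.4,0,0,0,-1],[0,0,-9.4,0,0,0,-1],[0,0,0,0,0,0,-1]]]' >/dev/null
python3 -c "
from h import *
rel(.487,.199,.005,79.8)"
```

```text
time: 3.95
eef_pos: [0.4894, 0.2012, 0.2478]
tcp_rot: [0.0, 0.681, 0.732, 0.0]
contact_force: [1.1, 0.4, -0.7]
finger_gap: 0.0871
grasp_force: 0.0
t 5.08 pos [0.4895 0.1998 0.2477] tooly 79.3 z [-0. -0. -1.] j [ 0.38  0.15 -0.94  1.63  0.12  1.43  0.82] F [-0.1  0.5  0.3] gap 0.0867 gf 0.0
shift cm [ 0.23 -0.12 24.27]
wz -0.5
```

```bash
python3 -m inch '[[[0,0,-0.5,0.2,-0.1,0,-1],[0,0,0,0,0,4.5,-1],[0,0,0,0,0,4.5,-1],[0,0,0,0,0,4.5,-1],[0,0,0,0,0,4.5,-1],[0,0,0,0,0,4,-1],[0,0,0,0,0,2.2,-1],[0,0,0,0,0,0,-1]]]'
python3 - <<'E'
from h import *
d=env.get_image("top");cv2.imwrite("pics/g1.png",cv2.resize(d["pixels"][215:290,160:240,::-1],None,fx=5,fy=5,interpolation=cv2.INTER_CUBIC))
E
```

```text
time: 6.08
eef_pos: [0.4861, 0.1989, 0.0045]
tcp_rot: [-0.001, 0.089, 0.996, -0.0]
contact_force: [-0.6, -0.9, 0.7]
finger_gap: 0.0872
grasp_force: 0.0
```

```bash
python3 -m inch '[[[0,0,0,0,0,0,0.2],[0,0,0,0,0,0,0.5],[0,0,0,0,0,0,1],[0,0,0,0,0,0,1],[0,0,0,0,0,0,1],[0,0,0,0,0,0,1],[0,0,0,0,0,0,1],[0,0,0,0,0,0,1]]]'
```

```text
time: 7.12
eef_pos: [0.4874, 0.1993, 0.0058]
tcp_rot: [-0.0, 0.088, 0.996, 0.0]
contact_force: [-0.1, 0.1, -0.1]
finger_gap: 0.0149
grasp_force: 0.0
```

View pics/g1.png

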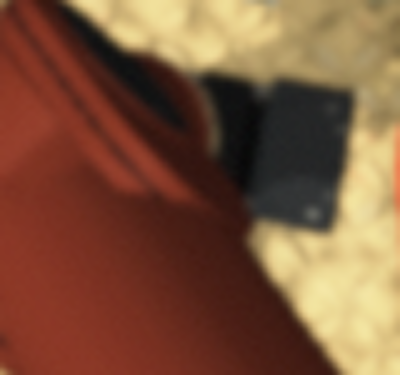

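```bash
python3 -m inch '[[[0,0,0,0,0,0,1],[0,0,0,0,0,0,1]]]'; python3 - <<'E'
from h import *
d=env.get_image("side");cv2.imwrite("pics/s2.png",cv2.resize(d["pixels"][180:300,180:320,::-1],None,fx=4,fy=4,interpolation=cv2.INTER_CUBIC))
E
```

```text
time: 7.38
eef_pos: [0.4874, 0.1993, 0.0058]
tcp_rot: [-0.0, 0.088, 0.996, 0.0]
contact_force: [-0.3, -0.1, 0.2]
finger_gap: 0.0013
grasp_force: 0.0
```

View pics/s2.png

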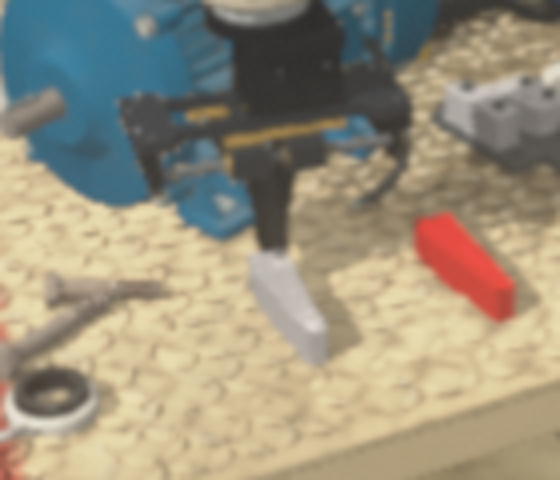

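Side view: the closed fingers at crop (272,250) are just behind the wedge's butt at (265,258), so the grasp missed. I'll cross-check the top-view measurement against this view.

```bash
python3 - <<'E'
from h import *
S=env.get_image("side")
for n,u,z in(("butt-left-top",(250,256),.03),("butt-right-top",(285,250),.03),("tip-left",(307,332),.03),("tip-right",(326,324),.03),("tip-bottomL",(308,362),0)):
    print(n,np.round(onz(S,180+u[0]/4,180+u[1]/4,z),4))
print("proj TCP side",(proj(S,env.state()["eef_pos"])-180)*4)
T=env.get_image("top")
for u in((180+(583-505)/5,225+52/5),(180+(637-505)/5,225+58/5),(180+(577-505)/5,225+248/5),(180+(603-505)/5,225+250/5)):print(np.round(u,1),np.round(onz(T,*u,.03),4))
print(np.round(T["T"],4)[:3,3], env.state()["eef_pos"])
E
```

```text
butt-left-top [0.492  0.2133 0.03  ]
butt-right-top [0.4876 0.1883 0.03  ]
tip-left [0.3847 0.2197 0.03  ]
tip-right [0.3874 0.2045 0.03  ]
tip-bottomL [0.3933 0.2161 0.    ]
proj TCP side [272.3155871 283.3755234]
[195.6 235.4] [0.4999 0.2117 0.03  ]
[206.4 236.6] [0.4965 0.1813 0.03  ]
[194.4 274.6] [0.3902 0.2145 0.03  ]
[199.6 275. ] [0.389  0.1999 0.03  ]
[ 0.5239 -0.0189  1.2641] [0.48739017 0.1993306  0.00576685]
```

```bash
python3 - <<'E'
from h import *
T=env.get_image("top");S=env.get_image("side")
for z in(.08,.12):
  for u in((355,95),(330,230),(342,162)): print(z,np.round(onz(T,160+u[0]/5,215+u[1]/5,z),4))
for n,p in(("buttL",(.4999,.2117,.03)),("buttR",(.4965,.1813,.03)),("tipL",(.390,.2145,.03)),("tipR",(.389,.1999,.03))): print(n,(proj(S,p)-180)*4)
for p in ((.4874,.1993,.03),(.515,.1993,.006),(.4874,.1993,.1)): print(p,(proj(S,p)-180)*4)
rel(.487,.199,.3)
E
python3 -m inch '[[[0,0,0,0,0,0,-1],[0,0,0,0,0,0,-1],[0,0,0,0,0,0,-1],[0,0,0,0,0,0,-1],[0,0,0,0,0,0,-1],[0,0,0,0,0,0,-1],[0,0,0,0,0,0,-1],[0,0,0,0,0,0,-1]]]'
```

```text
0.08 [0.5044 0.1067 0.08  ]
0.08 [0.4318 0.1201 0.08  ]
0.08 [0.4683 0.1137 0.08  ]
0.12 [0.5051 0.1025 0.12  ]
0.12 [0.4349 0.1154 0.12  ]
0.12 [0.4702 0.1092 0.12  ]
buttL [247.53358331 250.36424   ]
buttR [288.69685381 241.95495385]
tipL [310.69601517 326.11296645]
tipR [331.229195  321.0655094]
(0.4874, 0.1993, 0.03) [270.8650464  254.01172598]
(0.515, 0.1993, 0.006) [256.52468849 265.35171537]
(0.4874, 0.1993, 0.1) [266.41893902 166.34953501]
t 7.62 pos [0.4874 0.1993 0.0058] tooly 79.9 z [ 0.  0. -1.] j [ 0.27  0.39 -0.86  1.93  0.35  0.98  0.64] F [ 0.4 -0.8 -0.9] gap 0.0002 gf 0.0
shift cm [  0.04  -0.04 -29.42]
time: 8.62
eef_pos: [0.4874, 0.1993, 0.0058]
tcp_rot: [-0.0, 0.088, 0.996, 0.0]
contact_force: [0.5, 0.1, 0.7]
finger_gap: 0.0726
grasp_force: 0.0
```

```bash
python3 - <<'E'
from h import *
S=env.get_image("side");p=S["pixels"].astype(int)
c0,r0=215,205
P=p[r0:255,c0:290];V=P.max(2)
for r in range(0,50): print(r0+r,"".join("#" if v<75 else ("+" if v<120 else ".") for v in V[r]))
print("cols from",c0)
for q in((.4947,.242,.006),(.480,.156,.006),(.4947,.242,.0755),(.480,.156,.0755)): print(q,proj(S,q))
E
```

```text
205 ++++++++###########+++###################################+++++++++++.......
206 ++++++##########+++++++##++################################+#+#+###+.......
207 ++++++#######+++++...+++#++########################################+.......
208 ++++++#######++.......++###########################################+......+
209 +++++++######++......+++###########################################+.....++
210 +++++++######++++++++++#############+++####+#######################+......+
211 ++++++++######+++++#++########+++++++++++++++######################+.......
212 +++++++++##############+++++++++.......++++++########+#+#########++........
213 ++++++++#########++++++++++............+++++++###+##+++++++#+++##++........
214 +++++++#####++++++++.............++....+++++++#++++++#+++#++++++#++........
215 ++++++###+++++..................++++++++++++++++..++######+++++##+++.......
216 +#######+++........................++++++++++++...+#######++++###+++.......
217 ########++...........................+++++++++++++++######++++###++........
218 ####++++++++++++++++.................+++++...++++++#####
[... 2415 characters left out ...]
....
249 ...........................................................................
250 ...........................................................................
251 ...........................................................................
252 ...........................................................................
253 ...........................................................................
254 ...........................................................................
cols from 215
(0.4947, 0.242, 0.006) [233.1909166  253.40963396]
(0.48, 0.156, 0.006) [262.97689284 248.12910145]
(0.4947, 0.242, 0.0755) [231.72127864 231.91072334]
(0.48, 0.156, 0.0755) [262.24940033 226.84761559]
```

```bash
python3 - <<'E'
from h import *
S=env.get_image("side")
for z in (.006,.02,.03,.04):print(z,np.round(onz(S,234,243.5,z),4),np.round(onz(S,262.5,239.5,z),4))
E
python3 -m inch '[[[0,0,0,0,0,0.3,-1],[0,0,0,0,0,0,-1]]]'
```

```text
0.006 [0.5438 0.2188 0.006 ] [0.5245 0.136  0.006 ]
0.02 [0.5217 0.2272 0.02  ] [0.5028 0.146  0.02  ]
0.03 [0.506  0.2332 0.03  ] [0.4873 0.1532 0.03  ]
0.04 [0.4903 0.2393 0.04  ] [0.4719 0.1603 0.04  ]
time: 8.98
eef_pos: [0.4872, 0.1992, 0.0025]
tcp_rot: [-0.0, 0.088, 0.996, -0.0]
contact_force: [-0.5, -0.2, 0.1]
finger_gap: 0.0864
grasp_force: 0.0
```

Both views put the fingertips about 30 mm above the reported TCP height. I'll feel downward in small steps to check.

```bash
for i in 1; do python3 -m inch '[[[0,0,0,0,0,0.3,-1],[0,0,0,0,0,0,-1]]]'|egrep "pos|contact"; done; python3 -m inch '[[[0,0,0,0,0,0.3,-1],[0,0,0,0,0,0,-1]]]'|egrep "pos|contact"
```

```text
eef_pos: [0.4872, 0.1992, -0.0005]
contact_force: [0.1, 0.8, -0.4]
eef_pos: [0.4872, 0.1993, -0.0035]
contact_force: [0.5, -0.7, 0.0]
```

```bash
for i in 1; do python3 -m inch '[[[0,0,0,0,0,0.4,-1],[0,0,0,0,0,0,-1]]]'|egrep "pos|contact"; python3 -m inch '[[[0,0,0,0,0,0.4,-1],[0,0,0,0,0,0,-1]]]'|egrep "pos|contact";python3 -m inch '[[[0,0,0,0,0,0.4,-1],[0,0,0,0,0,0,-1]]]'|egrep "pos|contact"; done; python3 - <<'E'
from h import *
S=env.get_image("side");V=S["pixels"].max(2).astype(int)
for r in range(236,258): print(r,"".join("#" if v<75 else ("+" if v<120 else ".") for v in V[r,225:270]))
E
```

```text
eef_pos: [0.4871, 0.1993, -0.0076]
contact_force: [-0.3, 0.2, -0.6]
eef_pos: [0.4872, 0.1992, -0.0116]
contact_force: [-0.0, 0.4, 0.1]
eef_pos: [0.4872, 0.1992, -0.0155]
contact_force: [0.3, -0.2, -0.3]
236 .++####+......++++...................++##+...
237 ...+###+....++++.....................+++#+...
238 ...+###+...++++......................+++++...
239 ...+###++..++........................+++++...
240 ....+#++.............................+++++...
241 ....+#++.............................+++++...
242 .....+++.............................+++++...
243 .....+++..............................++++...
244 .....+++..............................++++...
245 .....+++...............................+++...
246 .....+#+.....................................
247 .....+#+.....................................
248 .....+++.....................................
249 ......++.....................................
250 ......++.....................................
251 .......+.....................................
252 .............................................
253 .............................................
254 .............................................
255 .............................................
256 .............................................
257 .............................................
```

```bash
python3 -m inch '[[[0,0,0,0,0,0.3,-1],[0,0,0,0,0,0,-1]]]'|egrep "pos|contact"; python3 -m inch '[[[0,0,0,0,0,0.3,-1],[0,0,0,0,0,0,-1]]]'|egrep "pos|contact";python3 -m inch '[[[0,0,0,0,0,0,0.5],[0,0,0,0,0,0,1],[0,0,0,0,0,0,1],[0,0,0,0,0,0,1],[0,0,0,0,0,0,1],[0,0,0,0,0,0,1],[0,0,0,0,0,0,1]]]'
```

```text
eef_pos: [0.4873, 0.1992, -0.0184]
contact_force: [-0.3, 0.1, -0.4]
eef_pos: [0.4872, 0.1993, -0.0215]
contact_force: [-0.1, -0.1, 0.5]
time: 11.65
eef_pos: [0.4875, 0.1994, -0.0212]
tcp_rot: [0.0, 0.088, 0.996, 0.0]
contact_force: [0.6, 1.0, -0.4]
finger_gap: 0.0279
grasp_force: 29.8
```

```bash
python3 -m inch '[[[0,0,0,0,0,-2,1],[0,0,0,0,0,-4,1],[0,0,0,0,0,-3,1],[0,0,0,-0.4,-4.1,0,1],[0,0,0,-0.4,-4.1,0,1],[0,0,0,-0.4,-4.1,0,1],[0,0,0,-0.4,-4.1,0,1],[0,0,0,-0.4,-4.1,0,1],[0,0,0,-0.4,-4.1,0,1],[0,0,0,-0.4,-4.0,0,1]]]'
python3 -m inch '[[[0,0,10,0,0,0,1],[0,0,10,0,0,0,1],[0,0,10,0,0,0,1],[0,0,10,0,0,0,1],[0,0,10,0,0,0,1],[0,0,10,0,0,0,1],[0,0,10,0,0,0,1],[0,0,10,0,0,0,1],[0,0,10,0,0,0,1],[0,0,10,0,0,0,1]]]' 
python3 -m inch '[[[0,0,10,0,0,0,1],[0,0,10,0,0,0,1],[0,0,10,0,0,0,1],[0,0,10,0,0,0,1],[0,0,10,0,0,0,1],[0,0,10,0,0,0,1],[0,0,3,0,0,0,1],[0,0,0,0,0,0,1]]]' 
python3 -c "
from h import *
rel(.4649,-.0865,.07,-83.2)"
```

```text
time: 12.9
eef_pos: [0.4645, -0.0883, 0.0697]
tcp_rot: [0.0, 0.088, 0.996, -0.0]
contact_force: [0.1, -0.4, -5.7]
finger_gap: 0.0278
grasp_force: 30.0
time: 14.15
eef_pos: [0.4646, -0.0867, 0.0696]
tcp_rot: [-0.0, 0.821, 0.571, 0.0]
contact_force: [0.2, -0.6, -4.8]
finger_gap: 0.0276
grasp_force: 30.0
time: 15.15
eef_pos: [0.4646, -0.0868, 0.0694]
tcp_rot: [-0.0, 0.998, 0.061, 0.0]
contact_force: [-0.0, 0.3, -4.2]
finger_gap: 0.0279
grasp_force: 30.0
t 15.15 pos [ 0.4646 -0.0868  0.0694] tooly -83.0 z [ 0.  0. -1.] j [ 0.61  0.11 -0.54  2.    0.07  1.04 -1.41] F [-0.   0.3 -4.2] gap 0.0279 gf 30.0
shift cm [ 0.03 -0.02 -0.06]
wz 0.2
```

```bash
python3 -m inch '[[[0,0,0,0,0,3,1],[0,0,0,0,0,3,1],[0,0,0,0,0,1.0,1],[0,0,0,0,0,0,1]]]'
python3 - <<'E'
from h import *
d=env.get_image("top");cv2.imwrite("pics/p1.png",cv2.resize(d["pixels"][170:250,265:345,::-1],None,fx=7,fy=7,interpolation=cv2.INTER_CUBIC))
E
```

```text
time: 15.65
eef_pos: [0.4647, -0.0869, -0.001]
tcp_rot: [-0.0, 0.998, 0.061, -0.0]
contact_force: [-0.7, 0.7, -5.3]
finger_gap: 0.0273
grasp_force: 30.0
```

View pics/p1.png

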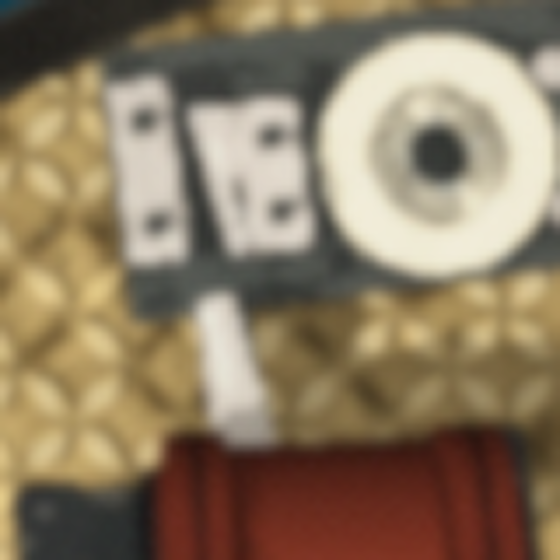

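The tip is at about (218,295) in the crop, in line with the rail face (178,85)→(190,225). Now the sub-pixel edge comparison.

```bash
cat > e.py <<'E'
from h import *
d=env.get_image("top");g=cv2.cvtColor(d["pixels"],cv2.COLOR_RGB2HSV).astype(float)
sat=255-cv2.resize(g[...,1],None,fx=1,fy=1);val=cv2.cvtColor(d["pixels"],cv2.COLOR_RGB2GRAY).astype(float)
def edge(im,row,c0,c1,sgn):
    r=np.interp(np.arange(c0,c1,.1),np.arange(im.shape[1]),im[row]);gr=np.gradient(r)*sgn
    k=gr.argmax();w=gr[max(0,k-8):k+9].clip(0);return c0+.1*(np.arange(max(0,k-8),max(0,k-8)+len(w))*w).sum()/w.sum()
def line(im,rows,cs,sgn,z):
    P=np.array([onz(d,edge(im,r,*cs(r),sgn),r,z)[:2] for r in rows])*1000
    b,a=np.polyfit(P[:,0],P[:,1],1);res=P[:,1]-(a+b*P[:,0])
    return a,b,np.round(res,1)
E
python3 - <<'E'
from e import *
# rail right (slot) edge, rail left edge, plate left edge ; wedge left/right edges
fa=line(val,range(184,203),lambda r:(287,295),-1,.042)
fl=line(val,range(184,203),lambda r:(277,286),1,.042)
wl=line(sat,range(214,230),lambda r:(290,299),1,.0508)
wr=line(sat,range(214,230),lambda r:(296,306),-1,.0508)
for n,l in(("face",fa),("railL",fl),("wl",wl),("wr",wr)):
    print(n,"deg",round(np.degrees(np.arctan(l[1])),2),"y@x540",round(l[0]+l[1]*540,1),"y@520",round(l[0]+l[1]*520,1),"y@600",round(l[0]+l[1]*600,1),l[2])
for c in (295,296,297): print([int(v) for v in val[204:222,c]],[int(v) for v in sat[204:222,c]])
print([int(v) for v in val[195:215,284]])
E
```

```text
face deg 7.29 y@x540 -64.1 y@520 -66.6 y@600 -56.4 [-1.  -0.6 -0.3 -0.   0.3  0.7  1.1  1.3 -0.8 -0.6 -0.2  0.2  0.5  0.9
  1.2 -1.1 -0.9 -0.6 -0.1]
railL deg 5.58 y@x540 -36.7 y@520 -38.7 y@600 -30.8 [-0.1  0.  -0.4 -0.2  0.1  0.4  0.7  1.2 -0.6 -0.7 -1.  -0.7 -0.4 -0.
  0.6  1.   1.2 -0.8 -0.6]
wl deg 6.11 y@x540 -60.7 y@520 -62.8 y@600 -54.2 [ 0.8 -0.7 -0.5 -0.3  0.1  0.3  0.3  0.7  1.  -1.1 -0.8 -0.6 -0.3 -0.
  0.2  0.6]
wr deg 13.0 y@x540 -84.8 y@520 -89.4 y@600 -70.9 [-1.6 -1.  -0.2  0.3  0.9  1.4  2.   0.2  0.7 -1.  -0.4  0.1 -1.8  1.2
 -0.6 -0.2]
[61, 63, 71, 78, 82, 84, 90, 126, 178, 210, 222, 227, 226, 224, 220, 215, 209, 209] [234, 243, 238, 242, 237, 237, 236, 235, 230, 234, 235, 238, 237, 236, 234, 231, 227, 227]
[101, 89, 81, 78, 80, 83, 90, 123, 178, 208, 218, 223, 224, 223, 221, 218, 215, 213] [235, 238, 236, 239, 233, 240, 236, 235, 230, 231, 232, 235, 236, 235, 235, 231, 230, 231]
[159, 136, 107, 87, 81, 82, 86, 116, 166, 194, 204, 210, 214, 215, 214, 214, 212, 212] [232, 233, 236, 238, 237, 237, 238, 236, 232, 231, 231, 229, 231, 231, 231, 231, 229, 231]
[210, 209, 211, 211, 207, 199, 190, 185, 190, 198, 203, 195, 159, 109, 81, 83, 85, 86, 87, 94]
```

```bash
python3 -m inch '[[[0,0,0,0,0.18,0.7,1],[0,0,0,0.5,0,0,1],[0,0,0,0.4,0,0,1],[0,0,0,0,0,0,1]]]'|egrep "pos|contact"; python3 -m inch '[[[0,0,0,0.4,0,0,1],[0,0,0,0.3,0,0,1],[0,0,0,0,0,0,1]]]'|egrep "pos|contact";python3 -m inch '[[[0,0,0,0.3,0,0,1],[0,0,0,0.2,0,0,1],[0,0,0,0,0,0,1]]]'|egrep "pos|contact"
```

```text
eef_pos: [0.4752, -0.0878, -0.0078]
contact_force: [2.0, -0.4, 0.6]
eef_pos: [0.4817, -0.087, -0.0077]
contact_force: [-0.3, -0.4, 4.8]
eef_pos: [0.4864, -0.0863, -0.0076]
contact_force: [-2.4, 0.0, 6.6]
```

```bash
python3 -m inch '[[[0,0,0,0.3,0,-0.05,1],[0,0,0,0.3,0,0,1],[0,0,0,0,0,0,1]]]'|egrep "pos|contact"
python3 - <<'E'
from h import *
d=env.get_image("top");cv2.imwrite("pics/p2.png",cv2.resize(d["pixels"][175:240,270:330,::-1],None,fx=9,fy=9,interpolation=cv2.INTER_CUBIC))
E
```

```text
eef_pos: [0.4921, -0.0852, -0.0074]
contact_force: [-2.1, 2.2, 5.7]
```

View pics/p2.png

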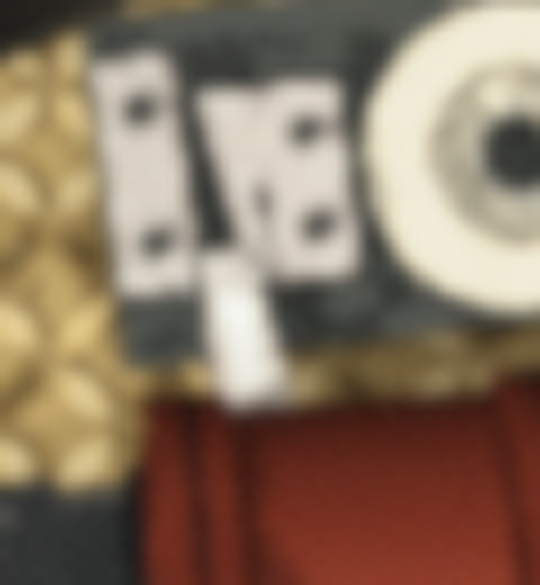

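The tip at row 253 is about 12 mm past the rail front at row 291, so the wedge is in the slot mouth. Releasing.

```bash
python3 -m inch '[[[0,0,0,0,0,0,0.2],[0,0,0,0,0,0,0],[0,0,0,0,0,0,-0.5],[0,0,0,0,0,0,-1],[0,0,0,0,0,0,-1],[0,0,0,0,0,0,-1],[0,0,0,0,0,-3,-1],[0,0,0,0,0,-6,-1],[0,0,0,0,0,-6,-1],[0,0,0,0,0,0,-1]]]'
python3 - <<'E'
from h import *
T=env.get_image("top")
a,b=(onz(T,385,236.6,.0095),onz(T,380,279,.0095));c=(a+b)/2
print(a,b,np.linalg.norm(a-b)*1000,"ang",np.degrees(np.arctan2(*(a-b)[1::-1])))
rel(c[0],c[1],.14)
E
```

```text
time: 18.68
eef_pos: [0.4949, -0.086, 0.1472]
tcp_rot: [0.001, 0.998, 0.06, 0.004]
contact_force: [0.5, -0.0, -1.5]
finger_gap: 0.0867
grasp_force: 0.0
[ 0.49450125 -0.32677373  0.0095    ] [ 0.37386549 -0.31085178  0.0095    ] 121.6819343704904 ang -7.518651759233081
t 18.73 pos [ 0.4932 -0.086   0.1444] tooly -83.1 z [ 0.004 -0.001 -1.   ] j [ 0.61  0.09 -0.55  1.86  0.05  1.2  -1.41] F [-0.3 -0.2 -0.5] gap 0.087 gf 0.0
shift cm [-8.65 22.41  0.45]
```

```bash
python3 -m inch '[[[0,0,7.2,0,0,0,-1],[0,0,7.2,0,0,0,-1],[0,0,0,0,0,0,-1]]]' >/dev/null
python3 -c "
from h import *
rel(.454,-.3214,.0,-97.5)"
```

```text
t 19.1 pos [ 0.4909 -0.0856  0.1409] tooly -97.5 z [-0.002  0.001 -1.   ] j [ 0.59  0.09 -0.53  1.86  0.05  1.2  -1.66] F [ 0.3 -0.3 -0.2] gap 0.0869 gf 0.0
shift cm [-0.57 23.86 14.09]
wz 0.0
```

```bash
python3 -m inch '[[[0,0,0,-0.1,4,0,-1],[0,0,0,-0.1,4,0,-1],[0,0,0,-0.1,4,0,-1],[0,0,0,-0.1,4,0,-1],[0,0,0,-0.1,4,0,-1],[0,0,0,-0.1,3.9,0,-1],[0,0,0,0,0,5,-1],[0,0,0,0,0,5,-1],[0,0,0,0,0,3,-1],[0,0,0,0,0,0,-1]]]' 
python3 -c "
from h import *
rel(.454,-.3214,-.022,-97.5)
S=env.get_image('side')
T=env.get_image('top')
"
```

```text
time: 20.35
eef_pos: [0.4525, -0.3203, 0.0094]
tcp_rot: [-0.002, 0.998, -0.064, -0.002]
contact_force: [0.2, -0.7, 0.2]
finger_gap: 0.0871
grasp_force: 0.0
t 20.35 pos [ 0.4525 -0.3203  0.0094] tooly -97.3 z [-0.005  0.004 -1.   ] j [ 0.82  0.33 -0.33  1.87  0.13  0.96 -1.27] F [ 0.2 -0.7  0.2] gap 0.0871 gf 0.0
shift cm [0.18 0.1  3.13]
wz 0.2
```

Now feel down to the bench.

```bash
python3 -m inch '[[[0,0,0,0.15,0.1,1,-1],[0,0,0,0,0,1,-1],[0,0,0,0,0,0.8,-1],[0,0,0,0,0,0,-1]]]'|egrep "pos|contact"; python3 -m inch '[[[0,0,0,0,0,0.2,-1],[0,0,0,0,0,0,-1]]]'|egrep "pos|contact"; python3 -m inch '[[[0,0,0,0,0,0.2,-1],[0,0,0,0,0,0,-1]]]'|egrep "pos|contact"
```

```text
eef_pos: [0.4555, -0.3227, -0.0166]
contact_force: [-0.7, -0.3, -0.6]
eef_pos: [0.4561, -0.3231, -0.0176]
contact_force: [-0.3, 0.6, 0.1]
eef_pos: [0.456, -0.3231, -0.0198]
contact_force: [-0.8, 0.7, 0.2]
```

```bash
python3 -m inch '[[[0,0,0,0,0,0.2,-1],[0,0,0,0,0,0,-1]]]'|egrep "pos|contact"; python3 -m inch '[[[0,0,0,0,0,0.2,-1],[0,0,0,0,0,0,-1]]]'|egrep "pos|contact"; python3 -m inch '[[[0,0,0,0,0,0.2,-1],[0,0,0,0,0,0,-1]]]'|egrep "pos|contact"
```

```text
eef_pos: [0.4559, -0.323, -0.0219]
contact_force: [0.2, -0.6, -0.4]
eef_pos: [0.4559, -0.323, -0.0239]
contact_force: [-1.3, 0.9, 1.1]
eef_pos: [0.4559, -0.323, -0.0259]
contact_force: [-0.4, 0.3, 0.0]
```

```bash
python3 -m inch '[[[0,0,0,0,0,0,0.5],[0,0,0,0,0,0,1],[0,0,0,0,0,0,1],[0,0,0,0,0,0,1],[0,0,0,0,0,0,1],[0,0,0,0,0,0,1],[0,0,0,0,0,0,1],[0,0,0,0,0,0,1]]]'
```

```text
time: 23.2
eef_pos: [0.456, -0.3229, -0.0258]
tcp_rot: [-0.0, 0.998, -0.065, -0.0]
contact_force: [-0.9, 1.1, -0.1]
finger_gap: 0.0182
grasp_force: 29.9
```

```bash
python3 -m inch '[[[0,0,0,0,0,-3,1],[0,0,0,0,0,-6,1],[0,0,-7.2,0,0,0,1],[0,0,-7.2,0,0,0,1],[0,0,0,0,0,0,1]]]'
python3 -c "
from h import *
rel(.430,-.093,-.0103,-83.2)"
```

```text
time: 23.82
eef_pos: [0.4556, -0.3229, 0.0639]
tcp_rot: [-0.0, 0.998, 0.06, -0.0]
contact_force: [0.2, 0.1, -2.5]
finger_gap: 0.0185
grasp_force: 29.9
t 23.82 pos [ 0.4556 -0.3229  0.0639] tooly -83.2 z [-0.001  0.    -1.   ] j [ 0.86  0.28 -0.37  1.82  0.11  1.07 -1.01] F [ 0.2  0.1 -2.5] gap 0.0185 gf 29.9
shift cm [  0.2  -23.13   7.43]
wz 0.0
```

```bash
python3 -m inch '[[[0,0,0,0,-4,0,1],[0,0,0,0,-4,0,1],[0,0,0,0,-4,0,1],[0,0,0,0,-4,0,1],[0,0,0,0,-4,0,1],[0,0,0,0.2,-3.1,0,1],[0,0,0,0,0,3,1],[0,0,0,0,0,3,1],[0,0,0,0,0,0,1]]]'
python3 - <<'E'
from h import *
rel(.430,-.093,-.0103,-83.2)
d=env.get_image("top");a=cv2.resize(d["pixels"][190:270,270:330,::-1],None,fx=7,fy=7,interpolation=cv2.INTER_CUBIC)
s=env.get_image("side");b=cv2.resize(s["pixels"][180:260,270:350,::-1],None,fx=4.5,fy=4.5,interpolation=cv2.INTER_CUBIC)
C=np.zeros((560,790,3),np.uint8);C[:,:420]=a;C[:360,425:785]=b
cv2.imwrite("pics/q1.png",C)
E
```

```text
time: 24.95
eef_pos: [0.4282, -0.0929, 0.0025]
tcp_rot: [-0.001, 0.998, 0.059, -0.002]
contact_force: [0.6, 0.5, -2.5]
finger_gap: 0.0184
grasp_force: 29.9
t 24.95 pos [ 0.4282 -0.0929  0.0025] tooly -83.2 z [-0.004  0.002 -1.   ] j [ 0.64  0.14 -0.55  2.13  0.1   0.89 -1.42] F [ 0.6  0.5 -2.5] gap 0.0184 gf 29.9
shift cm [0.19 0.04 1.28]
wz -0.0
```

View pics/q1.png

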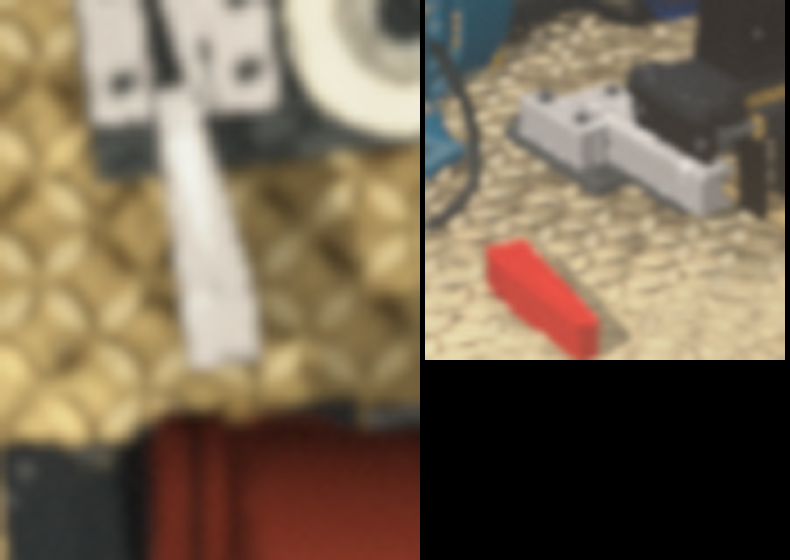

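The wedge sits in the slot, aligned with the rail, its butt at crop (222,362). The drift is behind it.

```bash
python3 - <<'E'
from h import *
T=env.get_image("top")
for u in((192,364),(259,360),(225,362)): print(np.round(onz(T,269.6+u[0]/7,189.6+u[1]/7,.042),4))
E
python3 -m inch '[[[0,0,0,0.2,0,1.2,1],[0,0,0,0,0,0,1]]]'; python3 -c "
from h import *
rel(.430,-.093,-.0103,-83.2)"
```

```text
[ 0.4821 -0.0732  0.042 ]
[ 0.4836 -0.0999  0.042 ]
[ 0.4829 -0.0864  0.042 ]
time: 25.35
eef_pos: [0.432, -0.0932, -0.0082]
tcp_rot: [-0.0, 0.998, 0.06, -0.0]
contact_force: [-0.5, -0.2, -2.6]
finger_gap: 0.0186
grasp_force: 29.9
t 25.35 pos [ 0.432  -0.0932 -0.0082] tooly -83.1 z [-0.001  0.    -1.   ] j [ 0.63  0.17 -0.55  2.14  0.11  0.86 -1.44] F [-0.5 -0.2 -2.6] gap 0.0186 gf 29.9
shift cm [-0.2  -0.04  0.21]
wz 0.1
```

```bash
python3 -m inch '[[[0,0,0,0.6,0,0.1,1],[0,0,0,0.3,0,0,1],[0,0,0,0.2,0,0,1],[0,0,0,0.2,0,0,1],[0,0,0,0.2,0,0,1],[0,0,0,0,0,0,1]]]'|egrep "pos|contact";python3 -m inch '[[[0,0,0,0.3,0,0,1],[0,0,0,0.3,0,0,1],[0,0,0,0.3,0,0,1],[0,0,0,0,0,0,1]]]'|egrep "pos|contact|gap"
```

```text
eef_pos: [0.4474, -0.0914, -0.0087]
contact_force: [-0.8, -0.0, -2.6]
eef_pos: [0.4565, -0.0902, -0.0087]
contact_force: [-1.4, 0.2, -3.1]
finger_gap: 0.0184
```

```bash
python3 -m inch '[[[0,0,0,0.2,0,0,1],[0,0,0,0.2,0,0,1],[0,0,0,0.2,0,0,1],[0,0,0,0,0,0,1]]]'|egrep "pos|contact|gap"
```

```text
eef_pos: [0.4624, -0.0896, -0.0087]
contact_force: [-1.4, 0.4, -2.4]
finger_gap: 0.0191
```

```bash
cat > g.py <<'E'
from bench import env
import sys,numpy as np
s=env.state();f=s["contact_force"];F=-(f[0]*.993+f[1]*.118)
print("t",round(s["time"],2),"x",np.round(s["eef_pos"],4),"push",round(F,2));sys.exit(F>4)
E
python3 -m inch '[[[0,0,0,0.1,0,0,1],[0,0,0,0.1,0,0,1],[0,0,0,0,0,0,1]]]'>/dev/null; python3 g.py &&
python3 -m inch '[[[0,0,0,0.1,0,0,1],[0,0,0,0.1,0,0,1],[0,0,0,0,0,0,1]]]'>/dev/null; python3 g.py &&
python3 -m inch '[[[0,0,0,0.1,0,0,1],[0,0,0,0.1,0,0,1],[0,0,0,0,0,0,1]]]'>/dev/null; python3 g.py &&
python3 -m inch '[[[0,0,0,0.1,0,0,1],[0,0,0,0.1,0,0,1],[0,0,0,0,0,0,1]]]'>/dev/null; python3 g.py &&
python3 -m inch '[[[0,0,0,0.1,0,0,1],[0,0,0,0.1,0,0,1],[0,0,0,0,0,0,1]]]'>/dev/null; python3 g.py
```

```text
t 27.48 x [ 0.4641 -0.0894 -0.0087] push 2.49
t 27.48 x [ 0.4641 -0.0894 -0.0087] push 2.49
t 27.48 x [ 0.4641 -0.0894 -0.0087] push 2.49
t 27.48 x [ 0.4641 -0.0894 -0.0087] push 2.49
t 27.48 x [ 0.4641 -0.0894 -0.0087] push 2.49False
False
False
False
False
```

```bash
sed -i 's/sys.exit(F>4)/sys.exit(int(F>4))/' g.py
python3 -m inch '[[[0,0,0,0.1,0,0,1],[0,0,0,0.1,0,0,1]]]'>/dev/null; python3 g.py &&
python3 -m inch '[[[0,0,0,0.1,0,0,1],[0,0,0,0.1,0,0,1]]]'>/dev/null; python3 g.py &&
python3 -m inch '[[[0,0,0,0.1,0,0,1],[0,0,0,0.1,0,0,1]]]'>/dev/null; python3 g.py &&
python3 -m inch '[[[0,0,0,0.1,0,0,1],[0,0,0,0.1,0,0,1]]]'>/dev/null; python3 g.py &&
python3 -m inch '[[[0,0,0,0.1,0,0,1],[0,0,0,0.1,0,0,1]]]'>/dev/null; python3 g.py
```

```text
t 27.73 x [ 0.466  -0.0891 -0.0087] push 2.38
t 27.98 x [ 0.468  -0.0889 -0.0087] push 2.49
t 28.23 x [ 0.47   -0.0886 -0.0087] push 2.19
t 28.48 x [ 0.472  -0.0885 -0.0088] push 2.88
t 28.73 x [ 0.474  -0.0882 -0.0087] push 1.45
```

```bash

python3 -m inch '[[[0,0,0,0.1,0,0,1],[0,0,0,0.1,0,0,1]]]'>/dev/null; python3 g.py &&
python3 -m inch '[[[0,0,0,0.1,0,0,1],[0,0,0,0.1,0,0,1]]]'>/dev/null; python3 g.py &&
python3 -m inch '[[[0,0,0,0.1,0,0,1],[0,0,0,0.1,0,0,1]]]'>/dev/null; python3 g.py &&
python3 -m inch '[[[0,0,0,0.1,0,0,1],[0,0,0,0.1,0,0,1]]]'>/dev/null; python3 g.py &&
python3 -m inch '[[[0,0,0,0.1,0,0,1],[0,0,0,0.1,0,0,1]]]'>/dev/null; python3 g.py &&
python3 -m inch '[[[0,0,0,0.1,0,0,1],[0,0,0,0.1,0,0,1]]]'>/dev/null; python3 g.py &&
python3 -m inch '[[[0,0,0,0.1,0,0,1],[0,0,0,0.1,0,0,1]]]'>/dev/null; python3 g.py
```

```text
t 28.98 x [ 0.476  -0.0879 -0.0087] push 2.81
t 29.23 x [ 0.478  -0.0877 -0.0087] push 2.68
t 29.48 x [ 0.48   -0.0875 -0.0087] push 3.11
t 29.73 x [ 0.4819 -0.0872 -0.0088] push 2.81
t 29.98 x [ 0.4839 -0.087  -0.0087] push 2.23
t 30.23 x [ 0.4859 -0.0868 -0.0087] push 2.45
t 30.48 x [ 0.4879 -0.0865 -0.0087] push 1.16
```

```bash

python3 -m inch '[[[0,0,0,0.1,0,0,1],[0,0,0,0.1,0,0,1]]]'>/dev/null; python3 g.py &&
python3 -m inch '[[[0,0,0,0.1,0,0,1],[0,0,0,0.1,0,0,1]]]'>/dev/null; python3 g.py &&
python3 -m inch '[[[0,0,0,0.1,0,0,1],[0,0,0,0.1,0,0,1]]]'>/dev/null; python3 g.py &&
python3 -m inch '[[[0,0,0,0.1,0,0,1],[0,0,0,0.1,0,0,1]]]'>/dev/null; python3 g.py &&
python3 -m inch '[[[0,0,0,0.1,0,0,1],[0,0,0,0.1,0,0,1]]]'>/dev/null; python3 g.py &&
python3 -m inch '[[[0,0,0,0.1,0,0,1],[0,0,0,0.1,0,0,1]]]'>/dev/null; python3 g.py &&
python3 -m inch '[[[0,0,0,0.1,0,0,1],[0,0,0,0.1,0,0,1]]]'>/dev/null; python3 g.py
```

```text
t 30.73 x [ 0.4899 -0.0863 -0.0087] push 3.28
t 30.98 x [ 0.4919 -0.086  -0.0087] push 1.48
t 31.23 x [ 0.4939 -0.0858 -0.0087] push 1.13
t 31.48 x [ 0.4958 -0.0856 -0.0087] push 2.67
t 31.73 x [ 0.4978 -0.0853 -0.0087] push 2.47
t 31.98 x [ 0.4998 -0.0851 -0.0087] push 2.43
t 32.23 x [ 0.5018 -0.0848 -0.0087] push 2.09
```

```bash

python3 -m inch '[[[0,0,0,0.05,0,0,1],[0,0,0,0.05,0,0,1]]]'>/dev/null; python3 g.py &&
python3 -m inch '[[[0,0,0,0.05,0,0,1],[0,0,0,0.05,0,0,1]]]'>/dev/null; python3 g.py &&
python3 -m inch '[[[0,0,0,0.05,0,0,1],[0,0,0,0.05,0,0,1]]]'>/dev/null; python3 g.py &&
python3 -m inch '[[[0,0,0,0.05,0,0,1],[0,0,0,0.05,0,0,1]]]'>/dev/null; python3 g.py &&
python3 -m inch '[[[0,0,0,0.05,0,0,1],[0,0,0,0.05,0,0,1]]]'>/dev/null; python3 g.py &&
python3 -m inch '[[[0,0,0,0.05,0,0,1],[0,0,0,0.05,0,0,1]]]'>/dev/null; python3 g.py &&
python3 -m inch '[[[0,0,0,0.05,0,0,1],[0,0,0,0.05,0,0,1]]]'>/dev/null; python3 g.py&&
python3 -m inch '[[[0,0,0,0.05,0,0,1],[0,0,0,0.05,0,0,1]]]'>/dev/null; python3 g.py
```

```text
t 32.48 x [ 0.5027 -0.0847 -0.0087] push 2.81
t 32.73 x [ 0.5037 -0.0846 -0.0087] push 3.12
t 32.98 x [ 0.5046 -0.0845 -0.0088] push 3.61
t 33.23 x [ 0.5055 -0.0844 -0.0088] push 4.28
t 33.23 x [ 0.5055 -0.0844 -0.0088] push 4.28
t 33.23 x [ 0.5055 -0.0844 -0.0088] push 4.28
t 33.23 x [ 0.5055 -0.0844 -0.0088] push 4.28
t 33.23 x [ 0.5055 -0.0844 -0.0088] push 4.28
```

```bash
sed -i 's/F>4/F>7/' g.py
python3 -m inch '[[[0,0,0,0.05,0,0,1],[0,0,0,0,0,0,1]]]'>/dev/null; python3 g.py &&
python3 -m inch '[[[0,0,0,0.05,0,0,1],[0,0,0,0,0,0,1]]]'>/dev/null; python3 g.py &&
python3 -m inch '[[[0,0,0,0.05,0,0,1],[0,0,0,0,0,0,1]]]'>/dev/null; python3 g.py &&
python3 -m inch '[[[0,0,0,0.05,0,0,1],[0,0,0,0,0,0,1]]]'>/dev/null; python3 g.py &&
python3 -m inch '[[[0,0,0,0.05,0,0,1],[0,0,0,0,0,0,1]]]'>/dev/null; python3 g.py &&
python3 -m inch '[[[0,0,0,0.05,0,0,1],[0,0,0,0,0,0,1]]]'>/dev/null; python3 g.py
```

```text
t 33.48 x [ 0.5061 -0.0843 -0.0088] push 3.72
t 33.73 x [ 0.5065 -0.0842 -0.0088] push 5.43
t 33.98 x [ 0.507  -0.0842 -0.0088] push 5.14
t 34.23 x [ 0.5073 -0.0842 -0.0088] push 5.13
t 34.48 x [ 0.5077 -0.0841 -0.0089] push 6.54
t 34.73 x [ 0.5081 -0.0841 -0.0089] push 6.15
```

```bash
sed -i 's/F>7/F>8.7/' g.py
python3 -m inch '[[[0,0,0,0.05,0,0,1],[0,0,0,0,0,0,1]]]'>/dev/null; python3 g.py &&
python3 -m inch '[[[0,0,0,0.05,0,0,1],[0,0,0,0,0,0,1]]]'>/dev/null; python3 g.py &&
python3 -m inch '[[[0,0,0,0.05,0,0,1],[0,0,0,0,0,0,1]]]'>/dev/null; python3 g.py &&
python3 -m inch '[[[0,0,0,0.05,0,0,1],[0,0,0,0,0,0,1]]]'>/dev/null; python3 g.py &&
python3 -m inch '[[[0,0,0,0.05,0,0,1],[0,0,0,0,0,0,1]]]'>/dev/null; python3 g.py &&
python3 -m inch '[[[0,0,0,0.05,0,0,1],[0,0,0,0,0,0,1]]]'>/dev/null; python3 g.py
```

```text
t 34.98 x [ 0.5085 -0.0841 -0.0089] push 7.83
t 35.23 x [ 0.5088 -0.084  -0.009 ] push 6.37
t 35.48 x [ 0.5092 -0.084  -0.009 ] push 7.75
t 35.73 x [ 0.5095 -0.084  -0.0091] push 7.72
t 35.98 x [ 0.5099 -0.084  -0.0091] push 8.72
t 35.98 x [ 0.5099 -0.084  -0.0091] push 8.72
```

```bash
sed -i 's/F>8.7/F>11/' g.py
python3 -m inch '[[[0,0,0,0.05,0,0,1],[0,0,0,0,0,0,1]]]'>/dev/null; python3 g.py &&
python3 -m inch '[[[0,0,0,0.05,0,0,1],[0,0,0,0,0,0,1]]]'>/dev/null; python3 g.py &&
python3 -m inch '[[[0,0,0,0.05,0,0,1],[0,0,0,0,0,0,1]]]'>/dev/null; python3 g.py 
python3 -m inch '[[[0,0,0,0,0,0,1]]]'>/dev/null; python3 g.py; python3 -m inch '[[[0,0,0,0,0,0,1]]]'>/dev/null; python3 g.py; python3 -m inch '[[[0,0,0,0,0,0,1]]]'>/dev/null; python3 g.py
```

```text
t 36.23 x [ 0.5102 -0.0839 -0.0092] push 9.41
t 36.48 x [ 0.5106 -0.0839 -0.0092] push 8.97
t 36.73 x [ 0.5109 -0.0839 -0.0093] push 9.42
t 36.85 x [ 0.5109 -0.0839 -0.0093] push 10.11
t 36.98 x [ 0.5109 -0.0839 -0.0093] push 9.28
t 37.1 x [ 0.5109 -0.0839 -0.0093] push 9.32
```

```bash
python3 -m inch '[[[0,0,0,0.05,0,0,1],[0,0,0,0.05,0,0,1],[0,0,0,0,0,0,1]]]'>/dev/null; python3 g.py; python3 -m inch '[[[0,0,0,0,0,0,1]]]'>/dev/null; python3 g.py; python3 -m inch '[[[0,0,0,0,0,0,1]]]'>/dev/null; python3 g.py
python3 -m inch '[[[0,0,0,-0.3,0,0,1],[0,0,0,-0.5,0,0,1],[0,0,0,-1,0,0,1],[0,0,0,-2,0,0,1],[0,0,0,-3,0,0,1],[0,0,0,0,0,0,1]]]'; python3 g.py
python3 - <<'E'
from h import *
d=env.get_image("top");a=cv2.resize(d["pixels"][170:260,265:335,::-1],None,fx=6,fy=6,interpolation=cv2.INTER_CUBIC)
cv2.imwrite("pics/q2.png",a)
rel(.456,-.3229,.06,-83.2)
E
```

```text
t 37.48 x [ 0.5116 -0.0838 -0.0094] push 10.76
t 37.6 x [ 0.5116 -0.0838 -0.0093] push 10.84
t 37.73 x [ 0.5116 -0.0838 -0.0094] push 10.43
time: 38.48
eef_pos: [0.4439, -0.0923, -0.0089]
tcp_rot: [0.0, 0.998, 0.06, -0.001]
contact_force: [-0.2, -0.5, -2.1]
finger_gap: 0.0186
grasp_force: 29.9
t 38.48 x [ 0.4439 -0.0923 -0.0089] push 0.28
t 38.52 pos [ 0.4456 -0.0921 -0.0085] tooly -83.2 z [ 0.001 -0.001 -1.   ] j [ 0.62  0.19 -0.55  2.11  0.13  0.87 -1.46] F [ 0.2 -0.3 -2.4] gap 0.0186 gf 29.9
shift cm [-1.72 23.05 -6.83]
wz 0.0
```

View pics/q2.png

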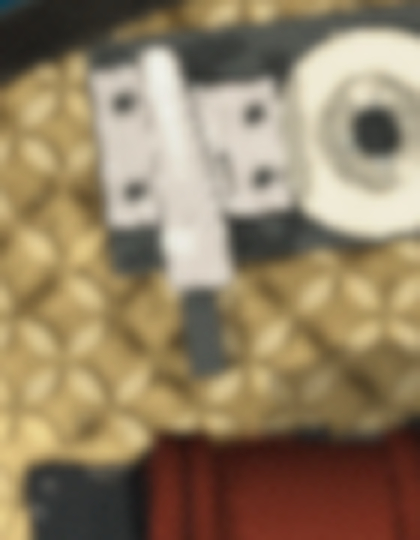

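The wedge is deep in the slot (tip at crop (155,50), butt at (200,285)) and the jaw is shifted. Now to lay the drift back.

```bash
python3 -m inch '[[[0,0,0,0,0,-3.4,1],[0,0,0,0,0,-3.4,1],[0,0,0,-0.3,4,0,1],[0,0,0,-0.3,4,0,1],[0,0,0,-0.3,4,0,1],[0,0,0,-0.3,4,0,1],[0,0,0,-0.3,4,0,1],[0,0,0,-0.2,3,0,1],[0,0,0,0,0,0,1]]]'|egrep "time|pos|contact"
python3 -m inch '[[[0,0,0,0,0,3,1],[0,0,0,0,0,3,1],[0,0,0,0,0,1.5,1],[0,0,0,0,0,0.6,1],[0,0,0,0,0,0,1],[0,0,0,0,0,0,1]]]'|egrep "time|pos|contact"
```

```text
time: 39.65
eef_pos: [0.4571, -0.3248, 0.0591]
contact_force: [0.9, 0.7, -2.6]
time: 40.4
eef_pos: [0.4576, -0.3224, -0.0207]
contact_force: [-0.1, -0.3, -3.2]
```

```bash
python3 -m inch '[[[0,0,0,0,0,0.2,1],[0,0,0,0,0,0.15,1],[0,0,0,0,0,0,1]]]'|egrep "time|pos|contact"
python3 -m inch '[[[0,0,0,0,0,0.1,1],[0,0,0,0,0,0,1]]]'|egrep "time|pos|contact"
```

```text
time: 40.78
eef_pos: [0.4568, -0.3219, -0.0253]
contact_force: [-0.1, 0.3, -2.5]
time: 41.02
eef_pos: [0.457, -0.322, -0.0258]
contact_force: [-2.4, 1.7, 3.9]
```

Bench contact. Release and retreat.

```bash
python3 -m inch '[[[0,0,0,0,0,0,0.5],[0,0,0,0,0,0,0],[0,0,0,0,0,0,-0.5],[0,0,0,0,0,0,-1],[0,0,0,0,0,0,-1],[0,0,0,0,0,0,-1],[0,0,0,0,0,0,-1],[0,0,0,0,0,-2,-1],[0,0,0,0,0,-5,-1],[0,0,0,0,0,-5,-1]]]'
python3 -m inch '[[[0,0,0,0,5,-3,-1],[0,0,0,0,5,-3,-1],[0,0,0,0,5,0,-1],[0,0,0,0,0,0,-1],[0,0,0,0,0,0,-1],[0,0,0,0,0,0,-1],[0,0,0,0,0,0,-1]]]'
python3 - <<'E'
from h import *
d=env.get_image("top");a=cv2.resize(d["pixels"][150:290,260:430,::-1],None,fx=4,fy=4,interpolation=cv2.INTER_CUBIC)
cv2.imwrite("pics/fin.png",a)
E
```

```text
time: 42.28
eef_pos: [0.4566, -0.3216, 0.0949]
tcp_rot: [-0.0, 0.998, 0.06, -0.0]
contact_force: [0.1, -0.5, -0.7]
finger_gap: 0.0866
grasp_force: 0.0
time: 43.15
eef_pos: [0.4753, -0.4699, 0.1541]
tcp_rot: [0.0, 0.998, 0.061, 0.0]
contact_force: [-0.6, 0.3, -0.8]
finger_gap: 0.087
grasp_force: 0.0
```

View pics/fin.png

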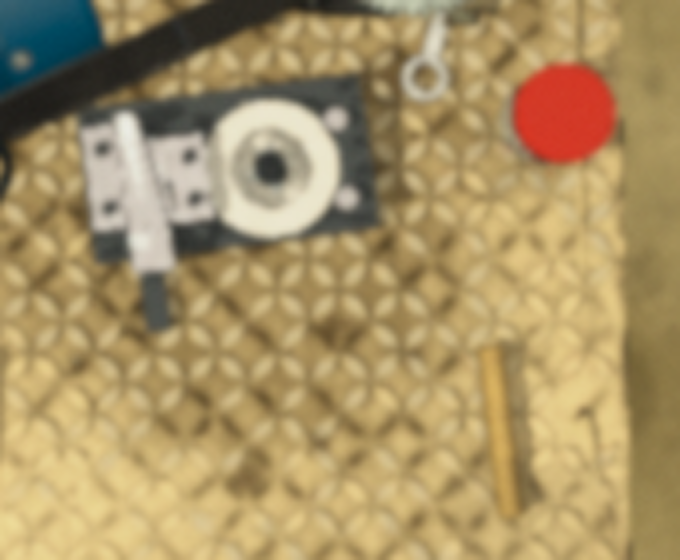

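The drift lies flat at crop (502,430), the wedge is tight in the slot, and the tub hasn't moved. Handing in.

```bash
python3 -c "
from bench import env
print(env.sign_off())"
```

```text
the job is handed in; nothing more can be done
None
```

I handed the job in at about 43 s of 64 s, but sign-off returned no verdict: the drift drove the wedge into the slot with a last push of about 10.5 N and is back flat on the bench, and I did not touch the tub, seal or tape measure (the last picture shows only the tub, which had not moved).

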